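# Bed the key-rack bar down on its packing strips in the vise

## Robot

A 7-joint arm with a two-finger parallel gripper is mounted at the origin on the work surface. World frame = base frame: x ahead of the robot, y to its left, z up, the work surface at z = 0. Lengths are in mm, angles in rad, forces in N, time in s.
With the tool pointing down it reaches from about 400 to 875 mm from the base axis. Payload 19.3 kg.
Tool frame: the origin (TCP) lies at the very end of the fingers, on their centre line; the grasp point (between the pads) lies 19 mm behind it (grip_point_offset is the z of the grasp point in the tool frame, in mm); z points along the fingers, x is the direction in which the jaws open and shut, and the axes are right-handed (so a half turn about z gives the same grasp; the last joint's range is limited). The gripper opens to 85 mm and grips with 20 to 120 N. Pads are 22 mm wide; open, the fingers measure 114 mm over their backs; the gripper's body (76 mm by 85 mm) begins 54 mm behind the grasp point. The pads swing forward as they close: fully open they stand 13 mm farther back than shut.
Start: joints at [-1.245, 0.521, -0.036, 1.599, 0.021, 1.021, -0.113], TCP at [240.984, 576.664, 231.291] pointing down, gripper open.
Joint ranges: [-2.91, 2.91], [-0.3, 2.13], [-1.5, 1.42], [0.17, 2.43], [-1.26, 4.41], [0.16, 1.93], [-2.52, 2.52]. Speed limits (rad/s): [1.89, 1.89, 2.39, 2.39, 3.01, 3.01, 3.01].

## Interface

Orientations are given as a 3x3 rotation matrix whose columns are the frame's x, y, z axes.
In Python, from workcell import movep, movel, goto_joints, open_gripper, clamp, wait, inverse_kinematics, read_state, camera, PlanningError, finish_job, grip_point_offset gives the robot as it stands. Calls block until the motion is done:
- movep(position, orientation): joint-space move of the TCP to a pose.
- movel(position, frame=None, max_speed=150, guard=None): straight line of the TCP; frame=None keeps the orientation; max_speed is the mean speed in mm/s. With guard (N) it stops when the force on the tool has changed by that much, and returns True; else False.
- goto_joints(angles): joint-space move.
- open_gripper() and clamp(): open the fingers fully, or close them until they stop; the grip force is fixed at half the most.
- wait(seconds).
- inverse_kinematics(position, orientation): joint angles nearest the present ones, or None.
- read_state(): the state.
- camera(name): name is "scene" or "top" or "wrist"; returns a dict with "image" (480x640x3 uint8, blue, green, red), "range_z" (480x640 float32, mm along the optical axis (not along the pixel's ray), 0 where there is no reading), "fx", "fy", "cx", "cy" (pixels), "cam_to_world" (4x4, takes a point from camera to world coordinates). Camera axes: x right, y up, looking along -z (the intrinsics and any distortion apply to the point x, -y, -z); pixel columns grow to the right and rows downward; lengths in mm; the calibration is good to about 2 mm. A picture is of the moment at which its call begins.
A pose or a line that the arm cannot do raises PlanningError and nothing moves.
- finish_job(): hands the job in, once; it reports no verdict.
The state is a dict: "time": time; "qpos": joint angles; "qvel": joint speeds; "joint_efforts": joint torques, N m; "eef_pos": TCP position; "tool_rot": TCP orientation; "ft_force": force on the tool from outside, world axes, zero at the start; "torque": the same for the moment, N m; "finger_gap": finger opening in mm.
Only numpy, scipy, OpenCV 4.12 (cv2) and the standard library are available. Lean on these libraries where they do the work, as an engineer would, in place of code of your own. Each camera call takes 0.05 s, during which the arm holds its last target. There are 200 camera calls.

## Task

With light pushes, slide both yellow packing strips in under the wooden bar by their tails, until the inner end of each is flush with the end of the vise jaws. Then press the bar down between the jaws, firmly but never harder than 25 N, until it nips both strips so that neither will slide any more, take the hand off, and check with a light push on the tail end of either strip. Leave the other things on the table where they are.

Things in the scene. Friction and masses are not known exactly. Their poses are not given: they have to be found in the camera images.
- vise: small blue vise fixed to the table, turned up to 20 degrees; origin on the table under the middle of the jaws; z up, y along the jaws, x across them (screw and handle stick out to x = -98 mm, 52 mm high). Jaws 90 mm long (y -45 to +45 mm), inner faces at x = -20 and +20 mm (outer -44 and +46), tops 72 mm above the table
- bar_top (a point): middle of the bar's top face, 93 to 95 mm above the table at the start. When the rail beds on the strips the resistance rises steeply. The strips are nipped only by what is pressed beyond the jaws' 10 N: pressing to about 20 N when bedded leaves each strip nipped with some 4 to 6 N, less pressing leaves less, merely touching leaves them loose
- front_strip: yellow packing strip, 110 mm (y) x 11.5 mm (x) x 18 mm high, 30 g, loose on the bed at vise x = -13 mm, nearer the robot; origin mid-underside, axes nearly the vise's. Its tail sticks out past the vise's +y end, 8 to 22 mm too far; the inner end is flush with the jaw end (vise y = -45 mm) when its origin is at vise y = +10 mm and the tail end at +65 mm
- back_strip: the same kind of strip beside the far jaw, at vise x = +13 mm, its tail sticking out past the vise's -y end. Its inner end is flush with the jaw end (vise y = +45 mm) when its origin is at vise y = -10 mm and the tail end at -65 mm
- front_strip_tail (a point): centre of the tail end face of the front strip, 9 mm above its underside
- back_strip_tail (a point): centre of the tail end face of the back strip, 9 mm above its underside
- organiser: clear plastic pill organiser, 34 x 154 mm, 25 mm high, seven lidded compartments; bystander, origin in the middle of its underside
- paperweight: round glass paperweight with a flat foot, 64 mm across, 56 mm high; bystander, origin in the middle of its underside
- doorstop: red plastic doorstop wedge, 110 x 38 mm, 32 mm high; bystander, origin in the middle of its underside
- key: silver key in a purple hard silicone cover, 63 x 34 mm, 8 mm thick; bystander, origin on its underside
- bar: wooden bar gripped by the jaws, 39 mm (vise x) x 80 mm (y) x 30 mm high; origin mid-underside, axes as the vise's. A mounting rail faced with firm rubber (25 N per mm), hidden below it between the jaws, projects 1 to 13 mm: how much is not known. It starts 2 to 16 mm above the strips. The bar moves only straight down, the jaws resist with about 10 N, and it stays where it is left
- bed (a point): middle of the vise's flat bed, 30 mm above the table between the jaws; the bed ends with the jaws at y = -45 and +45 mm. A low steel rib along its middle (12 mm wide, 8 mm high) leaves a guide channel for one strip beside each jaw

How it is judged (in metres and radians):
On the way, in this order (a step that is already met when the one before it is completed fails the run):
1. both strips flush (within 5 mm) while the bar is still clear of them (y of front_strip in the frame of vise between 0.005 and 0.015 m and y of back_strip in the frame of vise between -0.015 and -0.005 m and contact force between bar and front_strip below 0.5 N and contact force between bar and back_strip below 0.5 N), for 0.2 s.
2. the bar pressed down and let go, nipping each strip with more than 2.5 N (y of front_strip in the frame of vise between 0.005 and 0.015 m and y of back_strip in the frame of vise between -0.015 and -0.005 m and contact force between bar and front_strip above 2.5 N and contact force between bar and back_strip above 2.5 N and contact force between the fingers and bar below 0.1 N), for 0.2 s.
3. the fingers push on a strip with more than 1 N and neither strip slides (y of front_strip in the frame of vise between 0.005 and 0.015 m and y of back_strip in the frame of vise between -0.015 and -0.005 m and contact force between bar and front_strip above 2.5 N and contact force between bar and back_strip above 2.5 N and linear speed of each of front_strip, back_strip below 0.01 m/s and (contact force between the fingers and front_strip above 1 N or contact force between the fingers and back_strip above 1 N)), for 0.1 s.
At the end, for the whole second after the job is handed in: Both strips under the bar with the inner end flush with the jaw end within 5 mm, the bar bedded down on them so that each strip is nipped with more than 2.5 N, strips at rest (y of front_strip in the frame of vise between 0.005 and 0.015 m and y of back_strip in the frame of vise between -0.015 and -0.005 m and contact force between bar and front_strip above 2.5 N and contact force between bar and back_strip above 2.5 N and linear speed of each of front_strip, back_strip below 0.01 m/s); the robot touches nothing.
It fails at once if the bar is pressed harder than 30 N (contact force between the fingers and bar above 30 N).
It fails at once if a strip is pushed harder than 15 N (contact force between the fingers and front_strip above 15 N or contact force between the fingers and back_strip above 15 N).
It fails at once if a bystander is shifted more than 10 mm (distance of any of organiser, paperweight, doorstop, key from where it was at the start of the episode above 0.01 m).
It also fails if it takes over 59 s, if anything falls off the work surface, if the arm or the gripper's body presses on something with over 40 N, if the wrist force passes 120 N, or if a joint passes its speed limit or range.

## Working session

There is one attempt and no reset: what is moved stays moved. The work goes in short steps, each a Python script; the robot and the scene stay as the last script left them, time stands still between calls to the robot, and variables do not carry over. Pictures are saved under pics/ and viewed, about 8 in all and at most 12, crops included, and the job is handed in when it is done.

```bash
ls; mkdir -p pics; python3 - <<'E'
from workcell import *
import cv2,numpy as np,pickle
d={}
for n in ("scene","top"):
    c=camera(n); d[n]=c; cv2.imwrite(f"pics/{n}0.png",c["image"]); print(n,c["fx"],c["cx"],c["cy"],np.round(c["cam_to_world"],3).tolist(),[k for k in c])
pickle.dump(d,open("c0.pkl","wb")); s=read_state(); print(s, grip_point_offset)
E
```

```text
pics
scene 547.2868552921883 319.5877738255603 234.3999822548922 [[0.705, -0.502, 0.501, 1093.816], [0.71, 0.51, -0.486, -417.432], [-0.011, 0.698, 0.716, 770.27], [0.0, 0.0, 0.0, 1.0]] ['image', 'range_z', 'fx', 'fy', 'cx', 'cy', 'cam_to_world']
top 582.9769176515457 322.14765009199414 241.2605251592166 [[-0.016, 0.995, -0.097, 558.562], [-0.999, -0.012, 0.038, 34.544], [0.037, 0.097, 0.995, 942.1], [0.0, 0.0, 0.0, 1.0]] ['image', 'range_z', 'fx', 'fy', 'cx', 'cy', 'cam_to_world']
{'time': 0.1, 'qpos': array([-1.24521095,  0.52194952, -0.03635098,  1.59989761,  0.0211895 ,
        1.02109035, -0.11278852]), 'qvel': array([-0.00137328, -0.0007781 , -0.00071575, -0.00147296, -0.00125644,
        0.0005024 ,  0.00104051]), 'joint_efforts': array([ 4.05907238e-03, -9.28477764e+01,  1.98430136e+00, -3.70528936e+01,
        1.81363063e-02,  5.20391899e-03,  3.93523430e-05]), 'eef_pos': array([240.86642061, 576.4268104 , 230.80517801]), 'tool_rot': array([[ 3.85519468e-01,  9.22699643e-01, -3.28799647e-04],
       [ 9.22699203e-01, -3.85519606e-01, -9.02542777e-04],
       [-9.59534609e-04,  4.45646391e-05, -9.99999539e-01]]), 'ft_force': array([ 0.6244373 , -0.00260332,  0.64833798]), 'torque': array([-0.00061184,  0.01754214,  0.01530795]), 'finger_gap': 85.6542132632962} -18.700000000000003
```

View pics/top0.png

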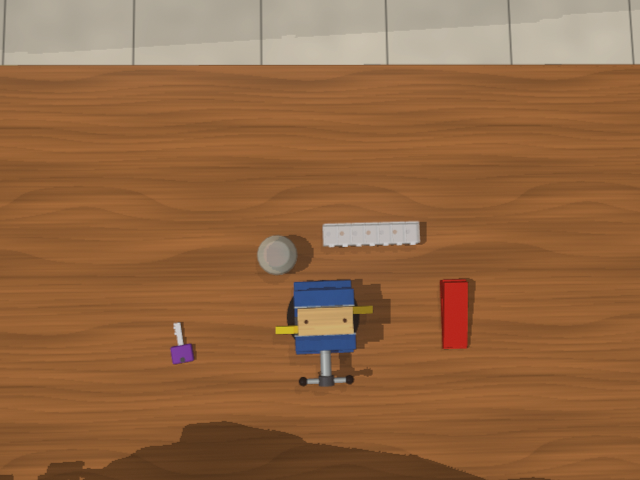

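View pics/scene0.png

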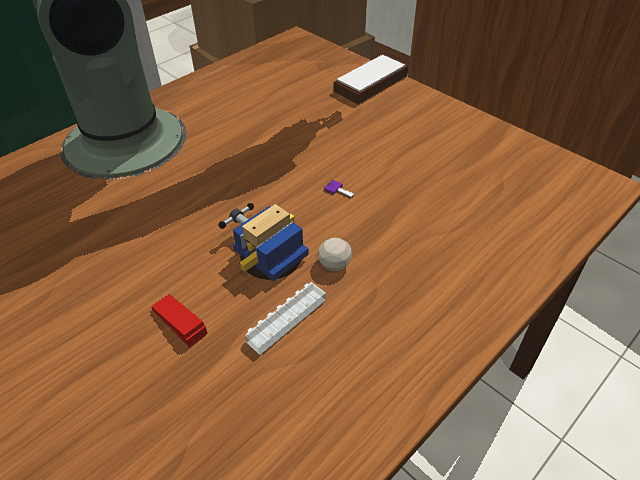

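The top view shows the vise centred near pixel (325,318), with the front strip's tail at left (277,330) and the back strip's tail at right (372,310). The bystanders are clear of the tails: paperweight (277,255), organiser (370,234), doorstop (455,314), key (181,343).

```bash
cat > h.py <<'E'
import cv2,numpy as np,pickle
from workcell import *
def cloud(c):
    v,u=np.mgrid[:480,:640]; z=c["range_z"].astype(float)
    P=np.stack([(u-c["cx"])/c["fx"]*z,-(v-c["cy"])/c["fy"]*z,-z],-1)
    M=np.array(c["cam_to_world"]); W=P@M[:3,:3].T+M[:3,3]; W[z==0]=np.nan
    return W
def rectof(W,m):
    p=W[m]; r=cv2.minAreaRect(p[:,:2].astype(np.float32)); return np.round(r[0],1),np.round(r[1],1),round(r[2],2),np.round(np.median(p[:,2]),1),len(p)
def analyse(c,roi=None):
    W=cloud(c); hsv=cv2.cvtColor(c["image"],cv2.COLOR_BGR2HSV); h,s,v=[hsv[...,i].astype(int) for i in range(3)]
    near=(abs(W[...,0]-c0[0])<110)&(abs(W[...,1]-c0[1])<110)
    z=W[...,2]
    blue=near&(h>100)&(h<130)&(s>120)
    yel=near&(h>=22)&(h<34)&(s>150)&(z>35)&(z<60)
    er=lambda m:cv2.morphologyEx(m.astype(np.uint8),cv2.MORPH_OPEN,np.ones((2,2)))>0
    print("bar",rectof(W,er(near&(z>85)&(z<105)&(h<30))))
    print("jaws",rectof(W,er(blue&(z>66)&(z<78))))
    n,l=cv2.connectedComponents(er(yel).astype(np.uint8))
    for i in range(1,n):
        if (l==i).sum()>12: print("yel",rectof(W,l==i))
    return W,hsv
c0=(480,30)
E
python3 - <<'E'
import h; from h import *
d=pickle.load(open("c0.pkl","rb"))
for n in d:
    W=cloud(d[n]); 
    px=(318,325) if n=="top" else (223,266)
    print(n,W[px]); h.c0=W[px][:2]; 
    W,hsv=analyse(d[n])
c=d["top"];W=cloud(c);hsv=cv2.cvtColor(c["image"],cv2.COLOR_BGR2HSV)
for p in [(330,280),(330,290),(310,368),(255,277),(234,370),(314,455),(353,181),(400,250)]: print(p,hsv[p],W[p].round(1))
E
```

```text
scene [533.40439225  -5.13243376  94.42080688]
bar (array([528. ,  14.5]), array([ 39.2, 111.4]), 0.68, np.float64(nan), 854)
jaws (array([507.1,  19.8]), array([ 92.1, 111.8]), 29.61, np.float64(nan), 561)
yel (array([500.1,  86.7]), array([ 5.5, 54.3]), 46.16, np.float64(43.1), 24)
yel (array([517.3, -31.6]), array([10.8,  8.6]), 18.25, np.float64(41.6), 41)
yel (array([nan, nan]), array([nan,  0.]), nan, np.float64(nan), 160)
top [ 5.29544661e+02 -5.01860057e-01  9.34621836e+01]
bar (array([525. ,  -4.9]), array([35.6, 88.2]), 9.97, np.float64(nan), 1502)
jaws (array([522.8,  -1.4]), array([93.9, 86.8]), 1.93, np.float64(nan), 1767)
yel (array([537.6, -64.5]), array([35.5, 12. ]), 88.95, np.float64(nan), 148)
yel (array([509.1,  54.8]), array([14.6, 33.2]), 3.11, np.float64(nan), 171)
(330, 280) [ 26 203 202] [511.2  66.1  48.9]
(330, 290) [ 26 202 203] [510.9  51.   49.1]
(310, 368) [ 23 199 145] [539.  -68.3  49. ]
(255, 277) [ 14  37 153] [624.4  69.4  57.1]
(234, 370) [ 12  18 188] [658.7 -77.4  21.9]
(314, 455) [  2 213 182] [ 529.9 -208.6   24.3]
(353, 181) [141 148 150] [476.4 222.   11.7]
(400, 250) [ 14 164 157] [4.002e+02 1.160e+02 1.000e-01]
```

```bash
cat >> h.py <<'E'
def R(yaw):
    c,s=np.cos(yaw),np.sin(yaw); return np.array([[c,s,0],[s,-c,0],[0,0,-1.]])
E
python3 - <<'E'
import h; from h import *
y=np.radians(3)
for a in (0,np.pi): print(inverse_kinematics([525,0,300],R(y+a)))
sols=[(abs(q[6]),a) for a in (0,np.pi) if (q:=inverse_kinematics([525,0,300],R(y+a))) is not None]
a=min(sols)[1]; print("a",a)
movep([495,0,300],R(y+a)); clamp()
c=camera("wrist"); pickle.dump(c,open("w1.pkl","wb")); cv2.imwrite("pics/w1.png",c["image"])
s=read_state(); print(s["time"],s["eef_pos"],s["finger_gap"],s["ft_force"],np.round(c["cam_to_world"],3).tolist())
h.c0=(525,-3); analyse(c)
E
```

```text
[-0.53392148  0.32441338  0.54786678  1.79633504 -0.19006622  1.07335958
  0.13432993]
[-0.96045282  0.69829671  1.39876634  1.81194438 -0.72324788  1.27678806
 -2.45149273]
a 0
3.1833 [4.95018285e+02 6.41646610e-04 3.00023143e+02] 0.04149341868737417 [-0.55784629  0.27441998  0.97220152] [[0.999, -0.05, -0.017, 491.972], [0.052, 0.947, 0.316, 81.367], [0.0, -0.316, 0.949, 441.823], [0.0, 0.0, 0.0, 1.0]]
bar (array([nan, nan]), array([0., 0.]), 0.0, np.float64(nan), 3346)
jaws (array([559. ,  13.4]), array([ 63.2, 146.5]), 46.6, np.float64(nan), 3658)
yel (array([516.1,  54.7]), array([15.2, 36.4]), 0.24, np.float64(nan), 419)
yel (array([546.4, -74.8]), array([16.2, 38.7]), 19.02, np.float64(nan), 164)
```

View pics/w1.png

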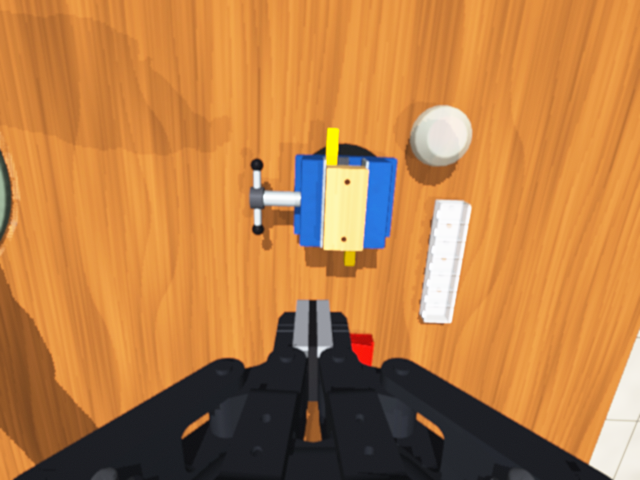

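The wrist view shows the bar at (345,208), the front tail at (333,130) and the back tail at (350,263), with the vise yawed a few degrees. I'll zoom in on both views to get edges.

```bash
python3 - <<'E'
from h import *
t=pickle.load(open("c0.pkl","rb"))["top"]["image"][270:365,265:385]; w=pickle.load(open("w1.pkl","rb"))["image"][120:275,285:405]
t=cv2.resize(t,None,fx=4,fy=4,interpolation=cv2.INTER_CUBIC); w=cv2.resize(w,None,fx=3.8,fy=3.8,interpolation=cv2.INTER_CUBIC)
o=np.zeros((600,480+456*1,3),np.uint8)[:, :800]
o=np.zeros((600,800,3),np.uint8); w=w[:, :]; o[:380,:480]=t; w=cv2.resize(w,None,fx=320/w.shape[1],fy=320/w.shape[1]); o[:min(600,w.shape[0]),480:]=w[:600]; cv2.imwrite("pics/z1.png",o); print(w.shape)
E
```

```text
(413, 320, 3)
```

View pics/z1.png

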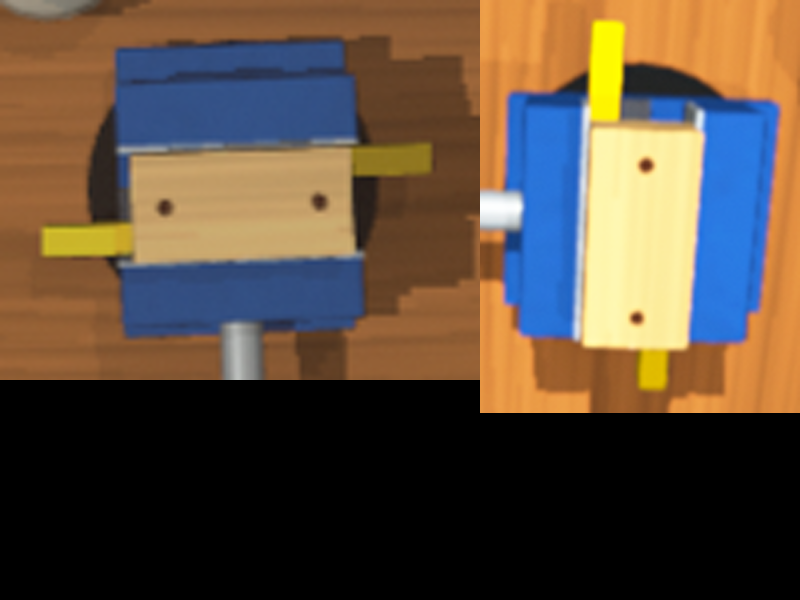

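```bash
cat >> h.py <<'E'
def ray(c,u,v,z):
    M=np.array(c["cam_to_world"]); d=M[:3,:3]@np.array([(u-c["cx"])/c["fx"],-(v-c["cy"])/c["fy"],-1]); o=M[:3,3]
    return (o+d*(z-o[2])/d[2])[:2]
E
python3 - <<'E'
from h import *
t=pickle.load(open("c0.pkl","rb"))["top"]; w=pickle.load(open("w1.pkl","rb"))
T=lambda p,z: ray(t,265+p[0]/4-.4,270+p[1]/4-.4,z)
V=lambda p,z: ray(w,285+(p[0]-480)/2.667-.3,120+p[1]/2.667-.3,z)
for n,f,bar,ft,bt,jw in (("top",T,[(131,154),(351,147),(355,251),(134,263)],[(42,229),(42,256)],[(431,144),(431,173)],[(123,266),(362,255),(364,317),(127,331)]),
 ("wrist",V,[(703,129),(688,349),(582,346),(592,122)],[(594,22),(624,24)],[(639,388),(666,389)],[(583,105),(575,340),(522,335),(527,103)])):
    B=np.array([f(p,94) for p in bar]); J=np.array([f(p,72) for p in jw])
    print(n,"bar",B.mean(0).round(1),B.round(1).tolist(),"len",np.linalg.norm(B[0]-B[1]).round(1),np.linalg.norm(B[1]-B[2]).round(1))
    e=(B[0]-B[1])+(B[3]-B[2]); yaw=np.arctan2(-e[0],e[1]); ej=(J[0]-J[1])+(J[3]-J[2]); yj=np.arctan2(-ej[0],ej[1])
    print(" yaw",np.degrees([yaw,yj]).round(2),"frontjaw c",J.mean(0).round(1))
    for k,(q) in dict(f=ft,b=bt).items():
        P=np.mean([f(p,48) for p in q],0); print("  tail",k,P.round(1))
        for cen in (B.mean(0),):
            d=P-cen; print("   vise xy",np.round([d[0]*np.cos(yaw)+d[1]*np.sin(yaw),-d[0]*np.sin(yaw)+d[1]*np.cos(yaw)],1))
E
```

```text
top bar [526.   -0.9] [[544.4, 39.2], [545.6, -40.4], [508.3, -41.1], [505.5, 38.6]] len 79.7 37.3
 yaw [1.45 1.9 ] frontjaw c [492.7  -1.8]
  tail f [510.9  73.6]
   vise xy [-13.2  74.8]
  tail b [540.1 -75.1]
   vise xy [ 12.2 -74.5]
wrist bar [527.6   1.5] [[545.8, 41.9], [548.3, -38.7], [508.9, -39.6], [507.3, 42.3]] len 80.7 39.4
 yaw [1.44 1.41] frontjaw c [495.5   0.6]
  tail f [513.4  74.3]
   vise xy [-12.4  73.2]
  tail b [542.3 -73.2]
   vise xy [ 12.9 -75. ]
```

```bash
cat >> h.py <<'E'
C=np.array([526.8,0.3]); YAW=np.radians(1.5)
def vw(x,y,z):
    c,s=np.cos(YAW),np.sin(YAW); return [C[0]+c*x-s*y,C[1]+s*x+c*y,z]
def wv(p):
    c,s=np.cos(YAW),np.sin(YAW); d=np.array(p[:2])-C; return np.round([c*d[0]+s*d[1],-s*d[0]+c*d[1],p[2]],2)
def push(x,y0,y1,guard=4,speed=15):
    movep(vw(x,y0,140),R(YAW)); movel(vw(x,y0,37)); wait(.2)
    f0=read_state()["ft_force"]
    g=movel(vw(x,y1,37),max_speed=speed,guard=guard); s=read_state()
    print("guard",g,"tcp",wv(s["eef_pos"]),"dF",(s["ft_force"]-f0).round(2),"t",s["time"])
    return g
E
python3 - <<'E'
from h import *
push(-13,95,76.5); movel(vw(-13,95,37)); movel(vw(-13,95,140))
push(13,-95,-76.5); movel(vw(13,-95,37)); movel(vw(13,-95,140))
movep([495,0,300],R(YAW)); wait(.2)
c=camera("wrist"); pickle.dump(c,open("w2.pkl","wb")); print(read_state()["time"])
w=c["image"][120:275,285:405]; t=camera("top"); pickle.dump(t,open("t2.pkl","wb"))
o=np.zeros((600,800,3),np.uint8); o[:413,480:]=cv2.resize(w,(320,413),interpolation=cv2.INTER_CUBIC); o[:380,:480]=cv2.resize(t["image"][270:365,265:385],(480,380),interpolation=cv2.INTER_CUBIC); cv2.imwrite("pics/z2.png",o)
E
```

```text
guard False tcp [-13.    76.59  37.01] dF [ 0.54 -0.38 -0.13] t 6.375
guard False tcp [ 13.01 -76.58  37.01] dF [-0.59  0.37 -0.33] t 10.6917
12.8417
```

View pics/z2.png

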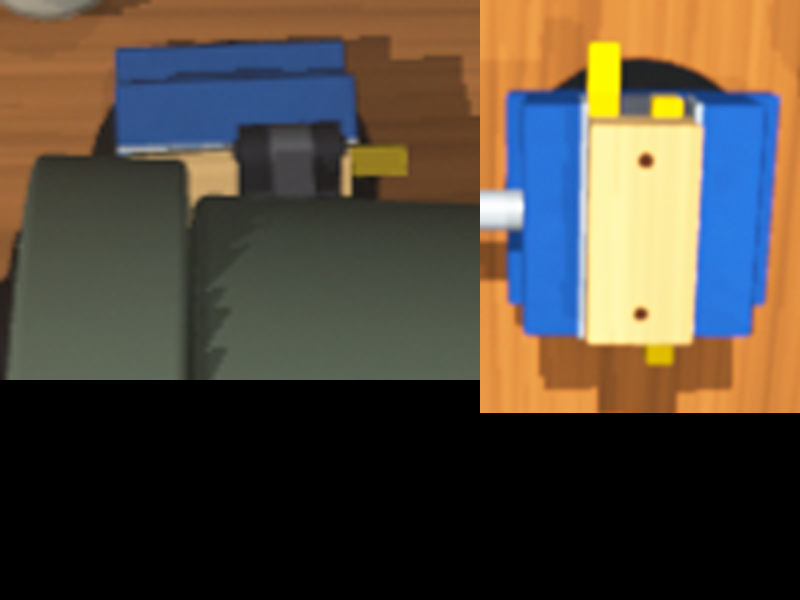

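```bash
python3 - <<'E'
from h import *
t=pickle.load(open("t2.pkl","rb")); w=pickle.load(open("w2.pkl","rb"))
T=lambda p,z: ray(t,265+p[0]/4-.4,270+p[1]/4-.4,z)
V=lambda p,z: ray(w,285+(p[0]-480)/2.667-.3,120+p[1]/2.667-.3,z)
B=np.mean([V(p,94) for p in [(590,122),(702,126),(693,346),(587,343)]],0); print("wrist bar",wv([*B,94]))
for n,p in dict(f=(605,42),b=(659,364),binner=(668,97)).items(): print(n,wv([*V(p,48),48]),"rel bar",wv([*(V(p,48)-B+C),48]))
P=T((407,161),48); print("top b rel bar", wv([*(P-np.array([526,-.9])+C),48]))
E
```

```text
wrist bar [ 0.79  0.48 94.  ]
f [-11.56  65.92  48.  ] rel bar [-12.35  65.44  48.  ]
b [ 13.18 -64.44  48.  ] rel bar [ 12.39 -64.92  48.  ]
binner [13.07 45.49 48.  ] rel bar [12.29 45.01 48.  ]
top b rel bar [ 11.56 -65.27  48.  ]
```

Both strips measure within about 1 mm of flush in both views. Next I press the bar.

```bash
python3 - <<'E'
from h import *
movep(vw(0,0,125),R(YAW)); movel(vw(0,0,97)); wait(.3)
f0=np.mean([(wait(.02),read_state()["ft_force"][2])[1] for _ in range(5)])
F=lambda: read_state()["ft_force"][2]-f0
g=movel(vw(0,0,75),max_speed=4,guard=14); s=read_state(); z=s["eef_pos"][2]
print("guard",g,"z",z,"F",F(),"t",s["time"])
if g:
    wait(.1); print("settled",F()); zt=read_state()["eef_pos"][2]
    for i in range(40):
        f=F()
        if f>20: break
        zt-=.05 if f<17 else .03
        movel(vw(0,0,zt),max_speed=2); wait(.05)
        print(round(zt,2),round(read_state()["eef_pos"][2],2),round(F(),2))
print(read_state()["time"])
E
```

```text
guard True z 87.97414649360563 F 6.783022416583303 t 16.9833
settled 7.93607992983302
87.93 88.0 4.11
87.88 87.99 5.32
87.83 87.99 6.95
87.78 87.98 6.66
87.73 87.97 8.16
87.68 87.96 9.55
87.63 87.97 11.6
87.58 87.96 12.32
87.53 87.93 13.6
87.48 87.95 14.0
87.43 87.92 16.28
87.38 87.93 16.95
87.33 87.9 16.51
87.28 87.87 18.5
87.25 87.9 18.43
87.22 87.85 19.63
87.19 87.86 19.15
87.16 87.81 19.06
87.13 87.8 20.55
22.8
```

```bash
python3 - <<'E'
from h import *
def avg(n=8): return np.mean([(wait(.02),read_state()["ft_force"][2])[1] for _ in range(n)])
a=avg(); z0=87.10; movel(vw(0,0,z0),max_speed=2); wait(.1); b=avg(); zb=read_state()["eef_pos"][2]
movel(vw(0,0,100),max_speed=30); wait(.3); f0=avg()
print("F before",a-f0,"after",b-f0,"z",zb,"t",read_state()["time"])
E
```

```text
F before 19.79740246206372 after 20.083626127041025 z 87.79043900202913 t 24.4333
```

```bash
python3 - <<'E'
from h import *
movel(vw(0,0,140)); movep(vw(-13,95,140),R(YAW)); movel(vw(-13,95,37)); movel(vw(-13,79,37),max_speed=60); wait(.3)
def avg(n=6): return np.mean([(wait(.02),read_state()["ft_force"][1])[1] for _ in range(n)])
f0=avg()
g=movel(vw(-13,74.5,37),max_speed=4,guard=2.5); s=read_state(); y=wv(s["eef_pos"])[1]; print(g,y,avg()-f0,s["time"])
if g:
    for i in range(20):
        f=avg()-f0; print(round(y,2),wv(read_state()["eef_pos"])[1],round(f,2))
        if f>2: break
        y-=.05; movel(vw(-13,y,37),max_speed=2)
    wait(.3); print("held",avg()-f0,wv(read_state()["eef_pos"]),read_state()["time"])
E
```

```text
True 76.39 0.5929013254439642 27.6917
76.39 76.41 1.25
76.34 76.4 1.43
76.29 76.36 2.56
held 2.5590736105237575 [-13.01  76.35  36.99] 29.05
```

```bash
python3 - <<'E'
from h import *
movel(vw(-13,95,37),max_speed=40); movel(vw(-13,95,140)); movep([495,0,300],R(YAW)); wait(.2)
c=camera("wrist"); pickle.dump(c,open("w3.pkl","wb")); print(read_state()["time"])
cv2.imwrite("pics/z3.png",cv2.resize(c["image"][120:275,285:405],(320,413),interpolation=cv2.INTER_CUBIC))
E
```

```text
31.525
```

View pics/z3.png

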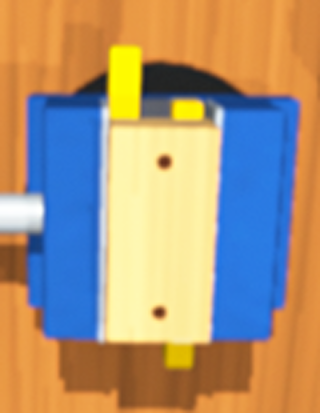

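The strips sit as before. The front tail end is at (125,46), the back inner end at (187,100) and the back tail at (179,367), so the whole picture moved by the same 3–4 px.

```bash
python3 -c "from workcell import *; print(finish_job(), read_state()['time'])"
```

```text
the job is handed in; nothing more can be done
the job is handed in; nothing more can be done
```

The job is done and handed in at about 31.5 s of the 59 s allowed; no verdict was reported.

- **Strips:** I pushed both in by their tails with under 1 N. Measured against the bar, the tail ends then stood at vise y = +65.4 mm (front) and −64.9 to −65.3 mm (back), where the target is ±65 mm.
- **Bar:** I pressed it down about 6 mm. The resistance then rose steeply, and I stopped at about 20.1 N averaged after zeroing, with single readings no higher than 20.6 N. Then I took the hand off.
- **Check:** a push of about 2.6 N on the front tail, held for about 0.4 s, moved nothing. I did not push on the back strip.
- **Last look:** the final wrist picture showed both strips still in place, judged by eye to about 0.5 mm. I did not measure the bystanders again, but the arm never worked close to them.

The nip on each strip was not measured. From the pressing force I expect about 5 N each. The force readings were noisy by about 1 N. None of the checks failed or disagreed.

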